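# Close and lock the water filter's service lid with its square key

## Task

The water filter's cartridge has been changed and its sprung service lid stands ajar. Take the square key from its pocket in the service tray, seat it fully in the lock socket near the lid's front edge, press the lid shut with it and turn it clockwise (seen from above) until the latch holds the lid shut, without forcing the key. Then put the key back upright in its pocket, and leave the mug and the two spice jars where they stand.

Things in the scene. Friction and masses are not known exactly. Their poses are not given: they have to be found in the camera images.
- filter_unit: Countertop water filter, fixed: white casing 300 x 180 mm, rim 125 mm high. Origin: centre of its underside, on the worktop. x points from its front (black status strip, lock end, nearest the robot) to its back (steel swan-neck tap, 290 mm high, swung over to its right), y to its left, z up.
- lid (a joint): Opening angle (rad) of the grey service lid (238 x 180 mm) about its hinge, 92 mm behind the casing's origin and 129 mm up: 0 = down on its stop, 0.05 = ajar on its spring, as at the start (no farther). Pushing it down at the lock takes about 4.5 N at first and 9 N at 0. Latched it rests at about 0.007; shut = under 0.015; unlatched, it springs back to 0.05.
- lock_mouth (a point): Centre of the upper rim of the lock's steel collar (33 mm outside, 21 mm bore), on the lid 200 mm ahead of the hinge; axes as filter_unit's, tilting with the lid. 10 mm below it lies the brass barrel's face, in it a 13 mm square hole, 11 mm deep. The barrel is stiff (0.08 N m) and stands 0 to 0.75 rad clockwise (from above) of square with the lid: not measured, to be found by feel.
- key: Loose square T-key, 80 mm tall, about 70 g. Shank 12 mm square with a chamfered tip, its faces along the key's x and y. Black crossbar on top: 64 mm along x, 16 mm thick along y, from 60 to 80 mm above the tip. Origin: centre of the tip's end face; z up along the shank. It starts upright in its pocket.
- key_tip (a point): Centre of the end face of the key's shank (its origin); seated, 21 mm below lock_mouth. From there the key turns the barrel, to a solid stop at 1.55 rad clockwise of square with the lid. Past 0.85 rad its cam must slide under a lip, which it can only with the lid within 1.5 mm of its stop; from 1.1 rad it holds. Press up to 25 N and turn with up to 0.35 N m; more forces it (sum of contacts 100 N).
- key_tray: Grey service tray, fixed, 110 x 180 mm, rim 16 mm high, with the used cartridge lying in it (44 mm thick, along x, top 54 mm high, centred 45 mm to the tray's +y side). Origin: centre of its underside on the worktop.
- key_pocket (a point): Centre of the mouth of the key's round pocket: a post on the tray, 35 mm outside, 20 mm bore, mouth 34 mm above the worktop, 26 mm deep. The key's tip stands on the pocket's floor, 8 mm above the worktop.
- mug: White spotted mug, 91 mm tall, loose, under the tap on the unit's right; leave alone. Origin at its underside.
- masala_jar: Spice jar with a dark green cap, 104 mm tall, loose, on the unit's right; leave alone. Origin at its underside.
- curry_jar: Spice jar with a purple cap, 110 mm tall, loose, behind the tray; leave alone. Origin at its underside.
Not all that is in view belongs to the job. Of the things like the key, leave any that is blue; of the rest the smaller one is meant.

How it is judged:
On the way, in this order (a step that is already met when the one before it is completed fails the run):
1. the key is fully down in the lock socket and the lid is pressed shut (value of joint lid below 0.012 rad and z of key_tip in the frame of lock_mouth below -0.016 m and horizontal distance between key_tip and lock_mouth below 0.005 m), for 0.1 s.
2. the key is out of the lock and the latch holds the lid shut (value of joint lid below 0.015 rad and distance between key_tip and lock_mouth above 0.03 m), for 0.2 s.
At the end, for the whole second after the job is handed in: The lid is shut (joint lid under 0.015 rad) and held so by the latch alone; the key stands in its pocket within 6 mm of its axis, its tip at least 20 mm below the pocket's mouth, tilted less than 0.15 rad, at rest (value of joint lid below 0.015 rad and horizontal distance between key_tip and key_pocket below 0.006 m and z of key_tip in the frame of key_pocket below -0.02 m and angle between key's own z axis and vertical below 0.15 rad and linear speed of key below 0.02 m/s); the robot touches nothing.
It fails at once if the key is forced in the lock: its contact forces on the filter unit sum to more than 100 N (contact force between key and filter_unit above 100 N).
It fails at once if the mug or a spice jar is shifted by more than 30 mm (distance of any of mug, masala_jar, curry_jar from where it was at the start of the episode above 0.03 m).
It also fails if it takes over 61 s, if anything falls off the work surface, if the arm or the gripper's body presses on something with over 40 N, if the wrist force passes 120 N, or if a joint passes its speed limit or range.

## Robot

A 7-joint arm with a two-finger parallel gripper is mounted at the origin on a cart in front of the work surface, level with it; the furniture and walls round the work are solid. World frame = base frame: x ahead of the robot, y to its left, z up, the work surface at z = 0. Lengths are in m, angles in rad, forces in N, time in s.
With the tool pointing down it reaches from about 0.425 to 0.825 m from the base axis. Payload 3.6 kg.
Tool frame: the origin (TCP) lies at the very end of the fingers, on their centre line; the grasp point (between the pads) lies r.hold_point_z behind it (r.hold_point_z is the distance from the TCP to the grasp point, in m); z points along the fingers, y is the line along which they close (so a half turn about z gives the same grasp; the last joint's range is limited). The gripper opens to 85 mm and grips with 20 to 120 N. Pads are 22 mm wide; open, the fingers measure 114 mm over their backs; the gripper's body (76 mm by 85 mm) begins 54 mm behind the grasp point. The pads swing forward as they close: fully open they stand 13 mm farther back than shut.
Start: joints at [-1.256, 0.615, -0.013, 1.423, 0.008, 1.103, -0.04], TCP at [0.218, 0.612, 0.231] pointing down, gripper open.
Joint ranges: [-3.12, 3.12], [-0.3, 2.06], [-1.34, 1.32], [0.26, 2.42], [-1.36, 4.5], [0.01, 1.98], [-2.84, 2.84]. Speed limits (rad/s): [2.79, 2.79, 3.14, 3.14, 3.14, 3.14, 3.14].

## Interface

Orientations are given as a unit quaternion [x, y, z, w].
In Python, from rig import r gives the robot as it stands.
- The arm moves only by the shell command python3 -m crank 'ROWS' [FORCE]. ROWS is text: rows parted by semicolons, each of 7 numbers parted by spaces: the turn, a rotation vector about the tool's x, y, z in degrees, then the shift along the tool's x, y, z in cm, then the opening, from 0 (shut) to 1 (fully open). A call has 1 to 20 rows; each row is the pose to reach, as a shift and turn from the pose commanded when the call began, along the tool's axes at that moment; what a row does not reach only later rows make up. A row lasts 1/12 s, in which the tool goes at most 41.7 mm and 7.16 degrees, less where a joint would pass 70% of its speed; a pose out of reach is approached as far as the arm can. A call with a gripper value outside its range is refused whole. The fingers move at their own pace and stop on an object; FORCE is the grip in N (left out, the last holds). Time passes only in rows, so rows that repeat a pose let the fingers close. It gives the time, the measured TCP pose, the force, the opening and the grip force at its end, in the units of the state.
- r.read_state(): the state, without advancing time (a new reading comes with each control period).
- r.snapshot(name): name is "scene" or "top" or "wrist"; returns the picture (400x640x3 uint8, blue, green, red); there is no depth.
- r.get_calibration(name): a dict with "mtx" (3x3 intrinsics, pixels), "world_to_cam" (4x4, takes a point from world to camera coordinates). Camera axes: x right, y down, z forward; pixel columns grow to the right and rows downward; lengths in m; the calibration is good to about 2 mm. The wrist camera is an equidistant fisheye: a pixel r from the principal point sees the ray r / f radians off the axis. A picture is of the moment at which its call begins: read the wrist's pose just before it. get_calibration takes no time and is no camera call; for the wrist camera it gives the pose at the moment of the call.
- r.job_done(): hands the job in; it is judged then, once.
The state is a dict: "t": time; "joint_positions": joint angles; "qvel": joint speeds; "effort": joint torques, N m; "position": TCP position; "tcp_rot": TCP orientation; "force": force on the tool from outside, world axes, zero at the start; "moment": the same for the moment, N m; "grip_width": opening from 0.0 (shut) to 1.0 (fully open); "grasp_force": force on a finger pad.
Only numpy, scipy, OpenCV 4.12 (cv2) and the standard library are available. Lean on these libraries where they do the work, as an engineer would, in place of code of your own. Each camera call takes 0.05 s, during which the arm holds its last target. There are 200 camera calls.

## Working session

There is one attempt and no reset: what is moved stays moved. The work goes in short steps, Python scripts to look and compute and a shell command to move; the robot and the scene stay as the last step left them, time stands still between calls to the robot, and variables do not carry over. Pictures are saved under pics/ and viewed, at most 10 in all, crops included, and the job is handed in when it is done.

```bash
ls; mkdir -p pics; python3 - <<'E'
from rig import r
import cv2
s=r.read_state();print(s,r.hold_point_z)
for n in("scene","top"):
    cv2.imwrite(f"pics/{n}0.png",r.snapshot(n));c=r.get_calibration(n);print(n,c)
E
```

```text
pics
{'t': 0.0, 'joint_positions': array([-1.25551033,  0.61592485, -0.01263637,  1.42492799,  0.00809144,
        1.1033823 , -0.04037597]), 'qvel': array([-0.00091888, -0.00083365, -0.00044186, -0.00171851, -0.0007153 ,
        0.00077956, -0.00023567]), 'effort': array([ 5.39805151e-04, -4.69206369e+01,  2.59470893e-01, -1.71031451e+01,
        1.00373544e-02,  9.80931858e-03,  2.67655849e-06]), 'position': array([0.21758062, 0.61168136, 0.23012478]), 'tcp_rot': array([ 1.70011396e-01,  9.85441244e-01, -1.27904579e-03, -2.11215808e-04]), 'force': array([ 0.14841359,  0.31240646, -0.91962293]), 'moment': array([-0.01116786,  0.03706936, -0.0369533 ]), 'grasp_force': 0.0, 'grip_width': 1.0014923641075786} 0.0187
scene {'mtx': array([[519.30821621,   0.        , 319.72363066],
       [  0.        , 519.30821621, 200.52589001],
       [  0.        ,   0.        ,   1.        ]]), 'world_to_cam': array([[ 0.40020233, -0.9164197 , -0.00360923, -0.21354697],
       [-0.6236536 , -0.26946082, -0.73378951,  0.47652141],
       [ 0.67148662,  0.29591518, -0.6793673 ,  0.72299671],
       [ 0.        ,  0.        ,  0.        ,  1.        ]])}
top {'mtx': array([[504.10607642,   0.        , 324.52912509],
       [  0.        , 504.10607642, 201.4212871 ],
       [  0.        ,   0.        ,   1.        ]]), 'world_to_cam': array([[-0.0193757 , -0.9997525 ,  0.01093215,  0.05603586],
       [-0.99043238,  0.01769854, -0.1368593 ,  0.63584309],
       [ 0.13663194, -0.0134793 , -0.99053017,  1.44206241],
       [ 0.        ,  0.        ,  0.        ,  1.        ]])}
```

View pics/scene0.png

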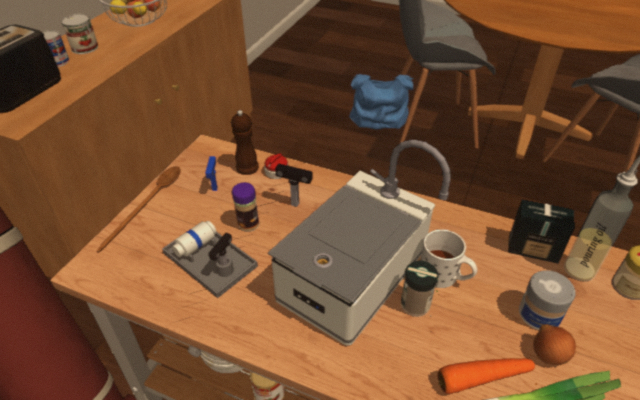

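View pics/top0.png

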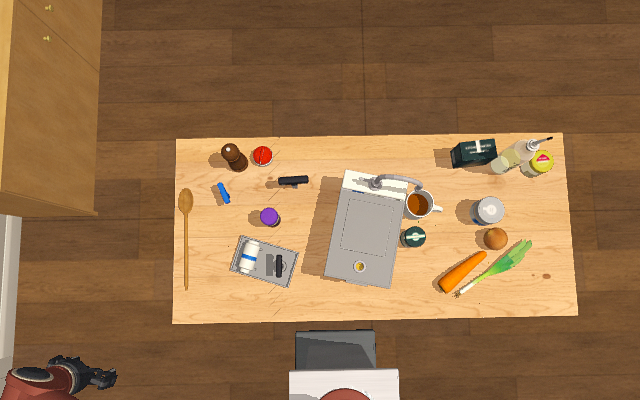

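The tray holds the key (scene ~(222,250), top ~(279,266)), and the lock is at scene (323,261), top (360,267). The blue key and the larger black one are decoys. Next, an enlarged view.

```bash
python3 - <<'E'
import cv2,numpy as np
t=cv2.imread("pics/top0.png");s=cv2.imread("pics/scene0.png")
R=lambda i,x,y,w,h,k:cv2.resize(i[y:y+h,x:x+w],None,fx=k,fy=k,interpolation=cv2.INTER_CUBIC)
a=np.hstack([R(t,225,230,80,60,5),R(t,320,230,80,60,5)])
b=np.hstack([R(s,190,225,80,60,5),R(s,285,230,80,60,5)])
cv2.imwrite("pics/c1.png",np.vstack([a,b]))
E
```

```text
(no output)
```

View pics/c1.png

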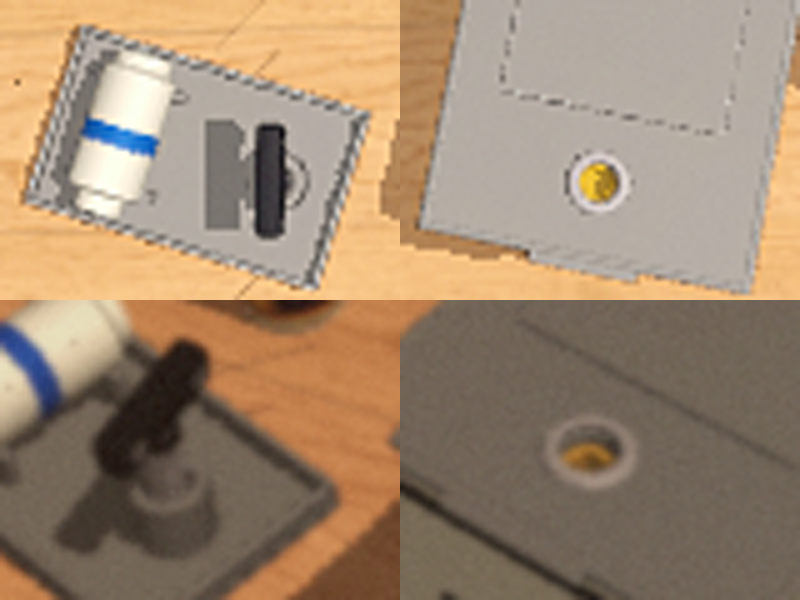

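```bash
python3 - <<'E'
import cv2,numpy as np
t=cv2.imread("pics/top0.png")
R=lambda i,x,y,w,h,k:cv2.resize(i[y:y+h,x:x+w],None,fx=k,fy=k,interpolation=cv2.INTER_CUBIC)
cv2.imwrite("pics/c2.png",R(t,310,160,130,135,4.4))
E
```

```text
(no output)
```

View pics/c2.png

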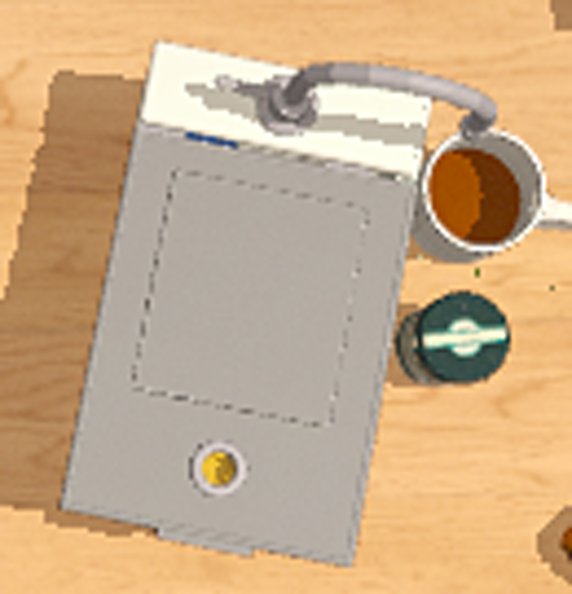

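```bash
cat >h.py <<'E'
import numpy as np
from rig import r
from scipy.spatial.transform import Rotation as Ro
def ray(n,p):
    c=r.get_calibration(n);W=c["world_to_cam"];d=np.linalg.inv(c["mtx"])@[*p,1]
    return -W[:3,:3].T@W[:3,3],W[:3,:3].T@d
def atz(n,p,z):
    o,d=ray(n,p);return o+d*(z-o[2])/d[2]
def tri(p1,p2):
    A=np.zeros((3,3));b=np.zeros(3)
    for n,p in(("top",p1),("scene",p2)):
        o,d=ray(n,p);d/=np.linalg.norm(d);P=np.eye(3)-np.outer(d,d);A+=P;b+=P@o
    x=np.linalg.solve(A,b)
    return x
E
python3 - <<'E'
from h import *
np.set_printoptions(precision=4,suppress=True)
T=lambda x,y:(225+(x+.5)/5-.5,230+(y+.5)/5-.5)
T2=lambda x,y:(320+(x-400+.5)/5-.5,230+(y+.5)/5-.5)
S1=lambda x,y:(190+(x+.5)/5-.5,225+(y-300+.5)/5-.5)
S2=lambda x,y:(285+(x-400+.5)/5-.5,230+(y-300+.5)/5-.5)
C=lambda x,y:(310+(x+.5)/4.4-.5,160+(y+.5)/4.4-.5)
print("bar",atz("top",T(270,181),.088),[atz("top",T(270,y),.088) for y in(124,238)])
print("pocket scene",atz("scene",S1(172,480),.034))
print("tray",[atz("top",T(*p),.016) for p in((80,25),(370,115),(318,288),(25,202))])
print("lock tri",tri(T2(598,182),S2(590,452)),[atz("top",T2(598,182),z) for z in(.14,.15)],[atz("scene",S2(590,452),z) for z in(.14,.15)])
f=[atz("top",C(*p),.141) for p in((62,508),(352,566))];b=[atz("top",C(*p),.13) for p in((137,124),(408,180))]
print(f,b)
v=np.mean(b,0)-np.mean(f,0);print("yaw",np.arctan2(v[1],v[0]),np.linalg.norm(v));w=f[0]-f[1];print(np.arctan2(-w[0],w[1]),np.linalg.norm(w));w=b[0]-b[1];print(np.arctan2(-w[0],w[1]),np.linalg.norm(w))
E
```

```text
bar [0.4507 0.1771 0.088 ] [array([0.4825, 0.1769, 0.088 ]), array([0.419 , 0.1774, 0.088 ])]
pocket scene [0.452  0.1766 0.034 ]
tray [array([0.5456, 0.2949, 0.016 ]), array([0.4891, 0.1235, 0.016 ]), array([0.3888, 0.1552, 0.016 ]), array([0.442 , 0.3268, 0.016 ])]
lock tri [ 0.4453 -0.0446  0.1453] [array([ 0.4453, -0.0449,  0.14  ]), array([ 0.4452, -0.0441,  0.15  ])] [array([ 0.4495, -0.0428,  0.14  ]), array([ 0.4416, -0.0462,  0.15  ])]
[array([0.4229, 0.0516, 0.141 ]), array([ 0.3843, -0.125 ,  0.141 ])] [array([ 0.6623, -0.0005,  0.13  ]), array([ 0.6235, -0.1709,  0.13  ])]
yaw -0.20198885784189843 0.2444997445562094
-0.2148238748772308 0.1808256227992163
-0.22414766585318097 0.17470924345635894
```

```bash
cat >>h.py <<'E'
np.set_printoptions(precision=4,suppress=True)
def go(p,yaw,s=None):
    """row from the present pose to TCP p, pointing down, tool x at yaw deg"""
    s=s or r.read_state();R0=Ro.from_quat(s["tcp_rot"])
    R1=Ro.from_euler("z",yaw,degrees=True)*Ro.from_euler("x",180,degrees=True)
    rv=(R0.inv()*R1).as_rotvec(degrees=True);d=R0.inv().apply(np.array(p)-s["position"])*100
    print("row",rv.round(2),d.round(2))
def st():
    s=r.read_state();R=Ro.from_quat(s["tcp_rot"]).as_matrix()
    print("t%.2f pos"%s["t"],s["position"],"yaw %.2f"%np.degrees(np.arctan2(R[1,0],R[0,0])),"z",R[:,2],"F",s["force"].round(2),"M",s["moment"].round(3),"grip",s["grip_width"],s["grasp_force"])
E
python3 -c "
from h import *
go((.451,.177,.15),180)"
```

```text
row [ -0.13  -0.02 -19.58] [-36.56 -33.12   8.1 ]
```

```bash
python3 -m crank '-0.13 -0.02 -19.6 -36.5 -33.1 8 0.7; -0.13 -0.02 -19.6 -36.5 -33.1 8 0.7; -0.13 -0.02 -19.6 -36.5 -33.1 8 0.7; -0.13 -0.02 -19.6 -36.5 -33.1 8 0.7; -0.13 -0.02 -19.6 -36.5 -33.1 8 0.7; -0.13 -0.02 -19.6 -36.5 -33.1 8 0.7; -0.13 -0.02 -19.6 -36.5 -33.1 8 0.7; -0.13 -0.02 -19.6 -36.5 -33.1 8 0.7; -0.13 -0.02 -19.6 -36.5 -33.1 8 0.7; -0.13 -0.02 -19.6 -36.5 -33.1 8 0.7; -0.13 -0.02 -19.6 -36.5 -33.1 8 0.7; -0.13 -0.02 -19.6 -36.5 -33.1 8 0.7; -0.13 -0.02 -19.6 -36.5 -33.1 8 0.7; -0.13 -0.02 -19.6 -36.5 -33.1 8 0.7; -0.13 -0.02 -19.6 -36.5 -33.1 8 0.7; -0.13 -0.02 -19.6 -36.5 -33.1 8 0.7'; python3 - <<'E'
from h import *
import cv2
st();print(r.read_state()["joint_positions"])
print(r.get_calibration("wrist"))
cv2.imwrite("pics/w1.png",r.snapshot("wrist"))
st();go((.451,.177,.06),180)
E
```

```text
t: 1.43
position: [0.45, 0.18, 0.1513]
tcp_rot: [-0.002, 1.0, 0.002, 0.0]
force: [-0.0, 0.4, -0.0]
grip_width: 0.703
grasp_force: 0.0
t1.43 pos [0.45   0.18   0.1513] yaw -179.81 z [ 0.0002  0.0032 -1.    ] F [-0.02  0.36 -0.01] M [0.024 0.045 0.043] grip 0.7025744881056245 0.0
[-0.3582  0.4713 -0.0932  1.9876  0.0625  0.6838  1.0844]
{'mtx': array([[309.7069,   0.    , 322.3247],
       [  0.    , 309.7069, 199.6497],
       [  0.    ,   0.    ,   1.    ]]), 'world_to_cam': array([[-0.0032,  1.    ,  0.0026, -0.1784],
       [ 0.9459,  0.0022,  0.3244, -0.4418],
       [ 0.3244,  0.0035, -0.9459,  0.158 ],
       [ 0.    ,  0.    ,  0.    ,  1.    ]])}
t1.48 pos [0.45   0.1802 0.1514] yaw -179.77 z [ 0.0004  0.0032 -1.    ] F [ 0.73  0.02 -0.18] M [-0.052 -0.023  0.023] grip 0.7018063106643903 0.0
row [0.18 0.02 0.23] [-0.1  -0.35  9.14]
```

View pics/w1.png

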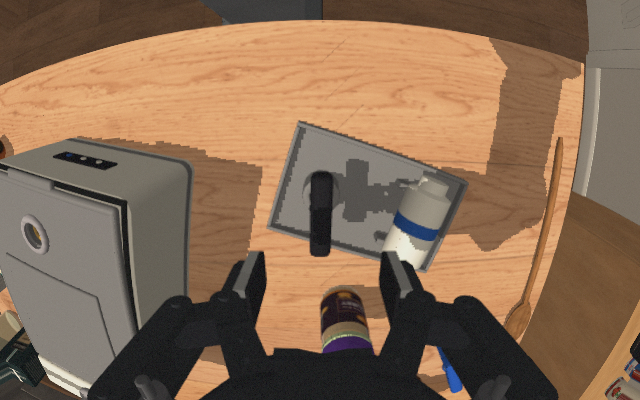

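The bar of the key spans (320,172) to (320,256) in the wrist image, square with world x and inside the open fingers' track. That agrees with the measured (0.451, 0.1775). Descend and grip.

```bash
python3 -m crank '0.2 0 0.2 -0.05 -0.27 4 0.6; 0.2 0 0.2 -0.05 -0.27 7 0.6; 0.2 0 0.2 -0.05 -0.27 9.1 0.6; 0.2 0 0.2 -0.05 -0.27 9.1 0.6; 0.2 0 0.2 -0.05 -0.27 9.1 0.6; 0.2 0 0.2 -0.05 -0.27 9.1 0; 0.2 0 0.2 -0.05 -0.27 9.1 0; 0.2 0 0.2 -0.05 -0.27 9.1 0; 0.2 0 0.2 -0.05 -0.27 9.1 0; 0.2 0 0.2 -0.05 -0.27 9.1 0; 0.2 0 0.2 -0.05 -0.27 9.1 0; 0.2 0 0.2 -0.05 -0.27 9.1 0; 0.2 0 0.2 -0.05 -0.27 9.1 0' 60; python3 -c "
from h import *
st()"
```

```text
t: 2.57
position: [0.4525, 0.1764, 0.0618]
tcp_rot: [0.002, 1.0, 0.0, 0.002]
force: [-0.9, 0.2, 7.0]
grip_width: 0.176
grasp_force: 59.3
t2.57 pos [0.4525 0.1764 0.0618] yaw 179.82 z [ 0.0038  0.0003 -1.    ] F [-0.94  0.21  6.95] M [0.075 0.174 0.059] grip 0.17580259228920758 59.30701196193695
```

```bash
python3 -m crank '0 0 0 0 0 -1.5 0; 0 0 0 0 0 -4.5 0; 0 0 0 0 0 -8 0; 0 0 0 0 0 -12 0; 0 0 0 0 0 -16 0; 0 0 0 0 0 -16 0; 0 0 0 0 0 -16 0; 0 0 0 0 0 -16 0'; python3 - <<'E'
from h import *
import cv2
st()
c=r.get_calibration("wrist");W=c["world_to_cam"];s=r.read_state();R=Ro.from_quat(s["tcp_rot"])
w=r.snapshot("wrist");sc=r.snapshot("scene")
def pw(p):
    q=W[:3,:3]@p+W[:3,3];a=np.arctan2(np.hypot(q[0],q[1]),q[2]);return c["mtx"][:2,2]+c["mtx"][0,0]*a*q[:2]/np.hypot(q[0],q[1])
cs=r.get_calibration("scene")
def ps(p):
    q=cs["world_to_cam"][:3,:3]@p+cs["world_to_cam"][:3,3];q=cs["mtx"]@q;return q[:2]/q[2]
for n,o in(("tip",(0,0,.0538)),("top",(0,0,-.0262)),("bar+x",(.032,0,-.0062)),("bar-x",(-.032,0,-.0062))):
    p=s["position"]+R.apply(o);print(n,p,"wrist",pw(p),"scene",ps(p))
p=s["position"]+R.apply((0,0,.0538));a,b=pw(p).astype(int),ps(p).astype(int);print(a,b)
k=lambda i,c:cv2.resize(i[max(0,c[1]-40):c[1]+30,max(0,c[0]-35):c[0]+35],(400,400),interpolation=cv2.INTER_CUBIC)
cv2.imwrite("pics/c3.png",np.hstack([k(w,a),k(sc,b)]))
go((.445,-.0445,.222),168)
E
```

```text
t: 3.23
position: [0.4505, 0.1754, 0.2201]
tcp_rot: [0.002, 1.0, -0.001, -0.0]
force: [0.7, -0.6, -1.5]
grip_width: 0.181
grasp_force: 58.8
t3.23 pos [0.4505 0.1754 0.2201] yaw 179.80 z [-0.0001 -0.0019 -1.    ] F [ 0.72 -0.57 -1.51] M [-0.056 -0.024  0.017] grip 0.1808712343230083 58.822107911109924
tip [0.4505 0.1753 0.1663] wrist [323.0729 222.8844] scene [214.9915 214.6992]
top [0.4505 0.1754 0.2463] wrist [323.3526 291.77  ] scene [208.5017 182.0241]
bar+x [0.4185 0.1755 0.2263] wrist [323.3361 210.601 ] scene [200.1621 201.7845]
bar-x [0.4825 0.1753 0.2263] wrist [323.1843 316.3664] scene [219.7736 179.8316]
[323 222] [214 214]
row [-0.19 -0.14 11.81] [  0.43 -21.98  -0.25]
```

View pics/c3.png

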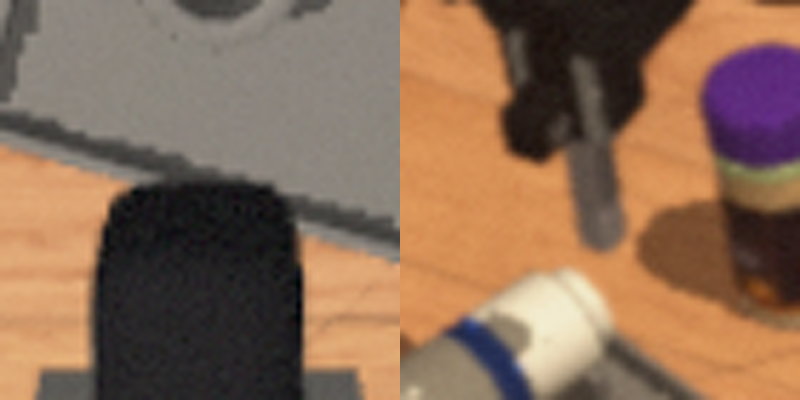

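```bash
python3 -m crank '0 0 2 0 -2 -0.2 0; 0 0 5 0.1 -5.5 -0.2 0; 0 0 9 0.3 -9.5 -0.2 0; -0.2 -0.1 11.8 0.4 -13.5 -0.2 0; -0.2 -0.1 11.8 0.4 -17.5 -0.2 0; -0.2 -0.1 11.8 0.43 -20.5 -0.2 0; -0.2 -0.1 11.8 0.43 -22 -0.2 0; -0.2 -0.1 11.8 0.43 -22 -0.2 0; -0.2 -0.1 11.8 0.43 -22 -0.2 0; -0.2 -0.1 11.8 0.43 -22 -0.2 0; -0.2 -0.1 11.8 0.43 -22 -0.2 0'; python3 - <<'E'
from h import *
import cv2
st();print(r.read_state()["joint_positions"])
sc=r.snapshot("scene");w=r.snapshot("wrist")
cs=r.get_calibration("scene");s=r.read_state();R=Ro.from_quat(s["tcp_rot"])
def ps(p):
    q=cs["world_to_cam"][:3,:3]@p+cs["world_to_cam"][:3,3];q=cs["mtx"]@q;return q[:2]/q[2]
print("tip",ps(s["position"]+R.apply((0,0,.0538))),"lock",ps(np.array((.445,-.0445,.145))))
cv2.imwrite("pics/c4.png",np.hstack([cv2.resize(sc[215:280,290:355],(400,400),interpolation=cv2.INTER_CUBIC),cv2.resize(w[130:260,260:390],(400,400),interpolation=cv2.INTER_CUBIC)]))
go((.445,-.0445,.222),168)
E
```

```text
t: 4.25
position: [0.446, -0.0422, 0.222]
tcp_rot: [0.103, 0.995, 0.002, 0.001]
force: [0.4, 0.4, -0.2]
grip_width: 0.173
grasp_force: 58.9
t4.25 pos [ 0.446  -0.0422  0.222 ] yaw 168.21 z [ 0.0014  0.0029 -1.    ] F [ 0.44  0.41 -0.18] M [ 0.032  0.043 -0.003] grip 0.1725906928711947 58.877785205841064
[ 0.0419  0.3173  0.0073  1.9913 -0.007   0.8317  1.4186]
tip [321.6211 250.3444] lock [322.4627 260.2018]
row [0.17 0.09 0.2 ] [ 0.08 -0.22  0.03]
```

View pics/c4.png

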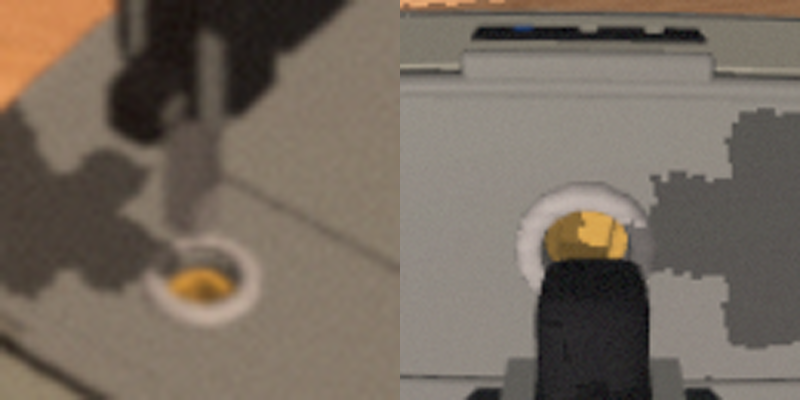

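```bash
cat >>h.py <<'E'
def wz(p,z):
    c=r.get_calibration("wrist");W=c["world_to_cam"];d=np.array(p)-c["mtx"][:2,2];n=np.linalg.norm(d);a=n/c["mtx"][0,0]
    v=W[:3,:3].T@np.array([*(d/n*np.sin(a)),np.cos(a)]);o=-W[:3,:3].T@W[:3,3];return o+v*(z-o[2])/v[2]
E
python3 -c "
from h import *
st()
print('lock',wz((320.4,210.6),.145),'collar L/R',wz((260+117/3.077,210.6),.145),wz((260+255/3.077,210.6),.145),'top edge',wz((320.4,130+183/3.077),.145))
print('bar near end top edge',wz((322.7,130+265/3.077),.236), wz((322.7,130+265/3.077),.222))
"
```

```text
t4.35 pos [ 0.4462 -0.0425  0.2223] yaw 168.19 z [ 0.0021  0.0025 -1.    ] F [-0.85  0.46  0.41] M [ 0.01  -0.001 -0.035] grip 0.1749206913194718 58.88024926185608
lock [ 0.446  -0.0443  0.145 ] collar L/R [ 0.4426 -0.0609  0.145 ] [ 0.4496 -0.0276  0.145 ] top edge [ 0.4297 -0.0408  0.145 ]
bar near end top edge [ 0.4147 -0.0363  0.236 ] [ 0.4202 -0.0374  0.222 ]
```

```bash
python3 -m crank '0.1 0 0.3 0.05 -0.2 1 0; 0.1 0 0.3 0.05 -0.22 2 0; 0.1 0 0.3 0.05 -0.22 2.6 0; 0.1 0 0.3 0.05 -0.22 3 0; 0.1 0 0.3 0.05 -0.22 3 0; 0.1 0 0.3 0.05 -0.22 3 0; 0.1 0 0.3 0.05 -0.22 3 0'; python3 -c "
from h import *
st()"; python3 -m crank '0 0 0 0 0 0.2 0; 0 0 0 0 0 0.3 0; 0 0 0 0 0 0.4 0; 0 0 0 0 0 0.4 0; 0 0 0 0 0 0.4 0';python3 -c "
from h import *
st()"
```

```text
t: 4.93
position: [0.4458, -0.0459, 0.193]
tcp_rot: [0.107, 0.994, 0.0, 0.002]
force: [-1.2, 0.3, -0.9]
grip_width: 0.175
grasp_force: 58.9
t4.93 pos [ 0.4458 -0.0459  0.193 ] yaw 167.74 z [ 0.0034  0.0002 -1.    ] F [-1.16  0.29 -0.87] M [-0.026  0.035  0.052] grip 0.17500191846868007 58.881102204322815
t: 5.35
position: [0.4457, -0.0455, 0.1886]
tcp_rot: [0.107, 0.994, 0.001, 0.001]
force: [-0.1, 1.0, 0.6]
grip_width: 0.176
grasp_force: 59.0
t5.35 pos [ 0.4457 -0.0455  0.1886] yaw 167.74 z [ 0.0031  0.001  -1.    ] F [-0.08  1.02  0.62] M [ 0.522 -0.176 -0.054] grip 0.1760928904427955 59.02458608150482
```

```bash
python3 -m crank '0 0 0 0 0 0.1 0; 0 0 0 0 0 0.2 0; 0 0 0 0 0 0.2 0; 0 0 0 0 0 0.2 0';python3 -c "
from h import *
st()"
```

```text
t: 5.68
position: [0.4458, -0.0456, 0.1869]
tcp_rot: [0.107, 0.994, 0.001, 0.002]
force: [0.3, 2.6, 3.1]
grip_width: 0.172
grasp_force: 59.7
t5.68 pos [ 0.4458 -0.0456  0.1869] yaw 167.73 z [ 0.0032  0.0008 -1.    ] F [0.28 2.57 3.14] M [ 0.776  0.031 -0.069] grip 0.17240967196042048 59.70661997795105
```

```bash
python3 -m crank '0 0 0 0 0.1 0 0; 0 0 2 0 0.12 0 0; 0 0 4 0 0.12 0 0; 0 0 6 0 0.12 0 0; 0 0 8 0 0.12 0 0; 0 0 10 0 0.12 0 0; 0 0 12 0 0.12 0 0; 0 0 12 0 0.12 0 0';python3 -c "
from h import *
st()"
```

```text
t: 6.35
position: [0.4455, -0.0456, 0.1861]
tcp_rot: [0.211, 0.978, -0.0, 0.001]
force: [0.5, -0.5, -1.0]
grip_width: 0.178
grasp_force: 58.9
t6.35 pos [ 0.4455 -0.0456  0.1861] yaw 155.68 z [ 0.0018 -0.001  -1.    ] F [ 0.45 -0.53 -1.  ] M [ 0.122 -0.215  0.047] grip 0.1776790740241337 58.94944131374359
```

```bash
python3 -m crank '0 0 0 0 0 0.1 0; 0 0 0 0 0 0.2 0; 0 0 0 0 0 0.3 0; 0 0 0 0 0 0.3 0; 0 0 0 0 0 0.3 0';python3 -c "
from h import *
st()"
```

```text
t: 6.77
position: [0.4453, -0.0452, 0.1834]
tcp_rot: [0.21, 0.978, 0.0, 0.001]
force: [-0.1, 0.0, -1.0]
grip_width: 0.183
grasp_force: 58.9
t6.77 pos [ 0.4453 -0.0452  0.1834] yaw 155.72 z [ 0.0015 -0.0001 -1.    ] F [-0.09  0.01 -1.03] M [-0.02   0.017  0.05 ] grip 0.18302891802368043 58.88339281082153
```

```bash
python3 -m crank '0 0 0 0 0 0.1 0; 0 0 0 0 0 0.2 0; 0 0 0 0 0 0.3 0; 0 0 0 0 0 0.3 0; 0 0 0 0 0 0.3 0';python3 -c "
from h import *
st()"
```

```text
t: 7.18
position: [0.4457, -0.045, 0.1808]
tcp_rot: [0.21, 0.978, 0.0, 0.001]
force: [-0.7, 0.3, 1.2]
grip_width: 0.175
grasp_force: 59.2
t7.18 pos [ 0.4457 -0.045   0.1808] yaw 155.72 z [ 0.0024  0.0001 -1.    ] F [-0.68  0.27  1.2 ] M [-0.036  0.176 -0.022] grip 0.17456201388195436 59.23975110054016
```

```bash
python3 -m crank '0 0 0 0 0 0.1 0; 0 0 0 0 0 0.2 0; 0 0 0 0 0 0.3 0; 0 0 0 0 0 0.3 0; 0 0 0 0 0 0.3 0';python3 -c "
from h import *
st()"
```

```text
t: 7.6
position: [0.4458, -0.0449, 0.1777]
tcp_rot: [0.21, 0.978, 0.0, 0.001]
force: [-1.3, 0.7, 3.9]
grip_width: 0.176
grasp_force: 59.6
t7.60 pos [ 0.4458 -0.0449  0.1777] yaw 155.72 z [ 0.0026  0.0001 -1.    ] F [-1.26  0.7   3.91] M [-0.038  0.318  0.003] grip 0.17583800865094354 59.58193302154541
```

```bash
python3 -m crank '0 0 0 0 0 0.1 0; 0 0 0 0 0 0.2 0; 0 0 0 0 0 0.3 0; 0 0 0 0 0 0.4 0; 0 0 0 0 0 0.4 0; 0 0 0 0 0 0.4 0';python3 -c "
from h import *
st()";python3 -m crank '0 0 0 0 0 0.1 0; 0 0 0 0 0 0.2 0; 0 0 0 0 0 0.3 0; 0 0 0 0 0 0.4 0; 0 0 0 0 0 0.4 0; 0 0 0 0 0 0.4 0';python3 -c "
from h import *
st()"
```

```text
t: 8.1
position: [0.4459, -0.045, 0.1739]
tcp_rot: [0.21, 0.978, 0.0, 0.001]
force: [-2.1, -0.3, 6.2]
grip_width: 0.174
grasp_force: 59.8
t8.10 pos [ 0.4459 -0.045   0.1739] yaw 155.72 z [ 0.0029  0.0001 -1.    ] F [-2.08 -0.34  6.24] M [-0.085  0.374 -0.001] grip 0.17447475982090452 59.802319407463074
t: 8.6
position: [0.446, -0.045, 0.1704]
tcp_rot: [0.21, 0.978, 0.0, 0.002]
force: [-2.3, 0.3, 10.7]
grip_width: 0.178
grasp_force: 60.4
t8.60 pos [ 0.446  -0.045   0.1704] yaw 155.72 z [ 0.0034  0.0001 -1.    ] F [-2.26  0.27 10.71] M [-0.036  0.576 -0.02 ] grip 0.1782350839306717 60.42028069496155
```

```bash
python3 -m crank '0 0 0 0 0 0.1 0; 0 0 0 0 0 0.2 0; 0 0 0 0 0 0.2 0; 0 0 0 0 0 0.2 0';python3 -c "
from h import *
st()";python3 - <<'E'
from h import *
import cv2
sc=r.snapshot("scene");t=r.snapshot("top")
a=cv2.resize(sc[190:330,250:410],(640,560),interpolation=cv2.INTER_CUBIC)
cv2.imwrite("pics/c5.png",a)
E
```

```text
t: 8.93
position: [0.4463, -0.045, 0.1699]
tcp_rot: [0.21, 0.978, 0.001, 0.002]
force: [-5.4, -0.3, 21.6]
grip_width: 0.177
grasp_force: 62.0
t8.93 pos [ 0.4463 -0.045   0.1699] yaw 155.72 z [ 0.0045  0.0002 -1.    ] F [-5.43 -0.34 21.6 ] M [-0.043  1.295  0.024] grip 0.17726510531176146 61.965662240982056
```

View pics/c5.png

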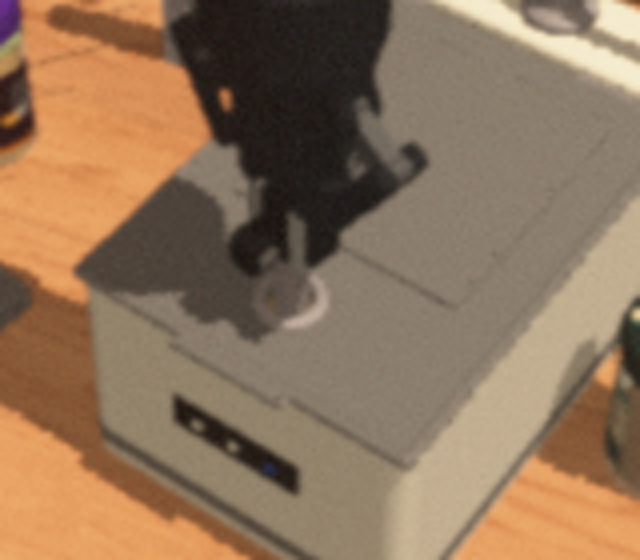

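The lid now looks shut: it sits flush with the casing, and the key stands in the collar at (290,290). Force stiffens sharply at tip z ≈ 0.116, about 21 mm below the original mouth plus the 10 mm lid travel, which matches a seated key. Ease the press and turn.

```bash
python3 -m crank '0 0 0 0.05 0 -0.05 0; 0 0 4 0.05 0 -0.05 0; 0 0 8 0.05 0 -0.05 0; 0 0 12 0.05 0 -0.05 0; 0 0 12 0.05 0 -0.05 0';python3 -c "
from h import *
st()"
```

```text
t: 9.45
position: [0.4459, -0.0449, 0.17]
tcp_rot: [0.312, 0.95, 0.001, 0.002]
force: [-4.0, -0.2, 18.2]
grip_width: 0.175
grasp_force: 61.4
t9.45 pos [ 0.4459 -0.0449  0.17  ] yaw 143.60 z [ 0.0046 -0.0001 -1.    ] F [-3.96 -0.16 18.24] M [-0.058  1.029  0.065] grip 0.17512146472984508 61.382641196250916
```

```bash
python3 -m crank '0 0 4 0 0 0 0; 0 0 8 0 0 0 0; 0 0 12 0 0 0 0; 0 0 16 0 0 0 0; 0 0 20 0 0 0 0; 0 0 20 0 0 0 0';python3 -c "
from h import *
st()";python3 -m crank '0 0 3 0 0 0 0; 0 0 6 0 0 0 0; 0 0 9 0 0 0 0; 0 0 12 0 0 0 0; 0 0 15 0 0 0 0; 0 0 15 0 0 0 0';python3 -c "
from h import *
st()"
```

```text
t: 9.95
position: [0.4457, -0.0447, 0.17]
tcp_rot: [0.472, 0.881, 0.001, 0.002]
force: [-3.9, -0.3, 18.8]
grip_width: 0.174
grasp_force: 61.5
t9.95 pos [ 0.4457 -0.0447  0.17  ] yaw 123.61 z [ 0.0039  0.0005 -1.    ] F [-3.92 -0.29 18.8 ] M [0.107 1.171 0.004] grip 0.17430704685778506 61.47416889667511
t: 10.45
position: [0.4455, -0.0446, 0.17]
tcp_rot: [0.583, 0.812, 0.001, 0.001]
force: [-5.0, 0.5, 19.2]
grip_width: 0.175
grasp_force: 61.5
t10.45 pos [ 0.4455 -0.0446  0.17  ] yaw 108.65 z [ 0.0034  0.001  -1.    ] F [-5.03  0.49 19.22] M [0.173 1.256 0.005] grip 0.1750011020402775 61.50667190551758
```

```bash
python3 -m crank '0 0 4 0 0 0 0; 0 0 8 0 0 0 0; 0 0 12 0 0 0 0; 0 0 16 0 0 0 0; 0 0 20 0 0 0 0; 0 0 20 0 0 0 0';python3 -c "
from h import *
st()";python3 -m crank '0 0 2 0 0 0 0; 0 0 4 0 0 0 0; 0 0 4 0 0 0 0';python3 -c "
from h import *
st()"
```

```text
t: 10.95
position: [0.4453, -0.0443, 0.1699]
tcp_rot: [0.716, 0.699, 0.002, 0.0]
force: [-5.7, 1.7, 20.0]
grip_width: 0.176
grasp_force: 61.6
t10.95 pos [ 0.4453 -0.0443  0.1699] yaw 88.62 z [ 0.003   0.0017 -1.    ] F [-5.72  1.73 20.01] M [0.383 1.296 0.058] grip 0.17592085199596436 61.56742036342621
t: 11.2
position: [0.4453, -0.0443, 0.17]
tcp_rot: [0.739, 0.674, 0.002, 0.0]
force: [-5.1, 1.5, 20.7]
grip_width: 0.176
grasp_force: 61.6
t11.20 pos [ 0.4453 -0.0443  0.17  ] yaw 84.70 z [ 0.003   0.0019 -1.    ] F [-5.08  1.46 20.71] M [0.364 1.324 0.094] grip 0.17583271067435718 61.56944990158081
```

```bash
python3 -m crank '0 0 0 0.05 0 -0.1 0; 0 0 0 0.05 0 -0.2 0; 0 0 0 0.05 0 -0.3 0; 0 0 0 0.05 0 -0.4 0; 0 0 0 0.05 0 -0.4 0; 0 0 0 0.05 0 -0.4 0';python3 -c "
from h import *
st()"
```

```text
t: 11.7
position: [0.445, -0.044, 0.1721]
tcp_rot: [0.739, 0.674, 0.001, 0.0]
force: [-1.1, 0.9, 4.9]
grip_width: 0.171
grasp_force: 59.6
t11.70 pos [ 0.445  -0.044   0.1721] yaw 84.73 z [ 0.0017  0.0005 -1.    ] F [-1.08  0.9   4.9 ] M [ 0.091  0.537 -0.045] grip 0.17089771429328515 59.57133650779724
```

```bash
python3 -m crank '0 0 0 0 0 -0.1 0; 0 0 0 0 0 -0.2 0; 0 0 0 0 0 -0.3 0; 0 0 0 0 0 -0.3 0; 0 0 0 0 0 -0.3 0';python3 -c "
from h import *
st()"
```

```text
t: 12.12
position: [0.4449, -0.044, 0.1748]
tcp_rot: [0.739, 0.674, 0.001, 0.0]
force: [-1.1, 0.3, -1.7]
grip_width: 0.177
grasp_force: 58.7
t12.12 pos [ 0.4449 -0.044   0.1748] yaw 84.73 z [ 0.0014  0.0003 -1.    ] F [-1.07  0.32 -1.67] M [0.119 0.312 0.032] grip 0.17692855050500722 58.663732409477234
```

```bash
python3 -m crank '0 0 0 0 0 -0.4 0; 0 0 0 0 0 -0.8 0; 0 0 0 0 0 -1.2 0; 0 0 0 0 0 -2 0; 0 0 0 0 0 -3.5 0; 0 0 0 0 0 -5 0; 0 0 0 0 0 -6 0; 0 0 0 0 0 -6 0; 0 0 0 0 0 -6 0; 0 0 0 0 0 -6 0';python3 - <<'E'
from h import *
import cv2
st()
sc=r.snapshot("scene")
go((.4512,.1768,.23),179.8)
cv2.imwrite("pics/c6.png",cv2.resize(sc[190:330,250:410],(640,560),interpolation=cv2.INTER_CUBIC))
E
```

```text
t: 12.95
position: [0.4449, -0.0441, 0.2349]
tcp_rot: [0.739, 0.674, 0.001, 0.001]
force: [0.6, 0.5, -1.4]
grip_width: 0.176
grasp_force: 58.8
t12.95 pos [ 0.4449 -0.0441  0.2349] yaw 84.72 z [ 0.0021  0.0004 -1.    ] F [ 0.65  0.49 -1.45] M [-0.045 -0.023 -0.006] grip 0.17591908021791483 58.820781111717224
row [  0.08   0.04 -95.08] [22.05 -1.38  0.47]
```

View pics/c6.png

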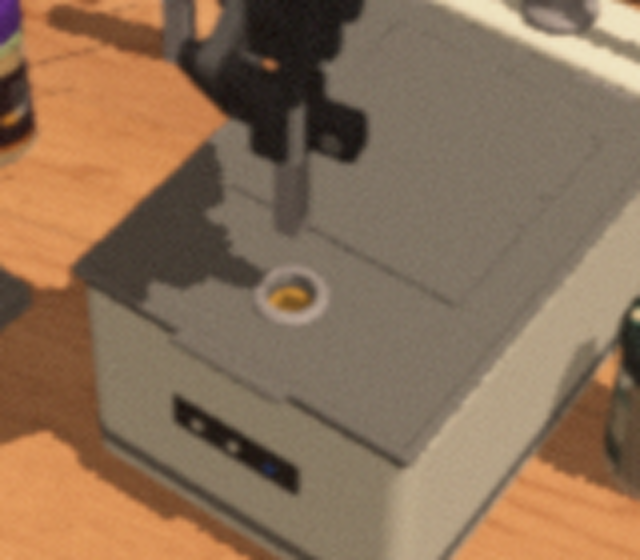

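The key is out and upright above the collar at (291,296), and the lid stays flush, so the latch holds. Carry the key back.

```bash
python3 -m crank '0 0 -5 1 -0.1 0 0; 0 0 -11 3 -0.2 0.1 0; 0 0 -18 5 -0.4 0.2 0; 0 0 -25 7 -0.5 0.2 0; 0 0 -32 9 -0.6 0.3 0; 0 0 -39 11 -0.8 0.4 0; 0 0 -46 13 -0.9 0.4 0; 0 0 -53 15 -1 0.5 0; 0 0 -60 17 -1.1 0.5 0; 0 0 -67 19 -1.2 0.5 0; 0 0 -74 20.5 -1.3 0.5 0; 0 0 -81 21.5 -1.38 0.5 0; 0.1 0 -88 22 -1.38 0.5 0; 0.1 0 -95 22 -1.38 0.5 0; 0.1 0 -95 22 -1.38 0.5 0; 0.1 0 -95 22 -1.38 0.5 0; 0.1 0 -95 22 -1.38 0.5 0; 0.1 0 -95 22 -1.38 0.5 0';python3 - <<'E'
from h import *
import cv2
st()
go((.4515,.177,.1),179.8)
E
```

```text
t: 14.5
position: [0.4516, 0.1757, 0.2299]
tcp_rot: [0.004, 1.0, -0.001, 0.0]
force: [-0.2, -0.2, -0.8]
grip_width: 0.175
grasp_force: 58.8
t14.50 pos [0.4516 0.1757 0.2299] yaw 179.58 z [ 0.0008 -0.0013 -1.    ] F [-0.2  -0.22 -0.76] M [ 0.003 -0.014 -0.047] grip 0.1749028998704127 58.81562411785126
row [-0.07  0.04 -0.22] [ 0.02  0.14 12.99]
```

```bash
python3 -m crank '0 0 -0.2 0 0.1 3 0; 0 0 -0.2 0 0.1 7 0; 0 0 -0.2 0 0.1 10 0; 0 0 -0.2 0 0.1 12.5 0; 0 0 -0.2 0 0.1 13.5 0; 0 0 -0.2 0 0.1 13.5 0; 0 0 -0.2 0 0.1 13.5 0; 0 0 -0.2 0 0.1 13.5 0';python3 - <<'E'
from h import *
st()
E
python3 -m crank '0 0 0 0 0 0.4 0; 0 0 0 0 0 0.8 0; 0 0 0 0 0 1.2 0; 0 0 0 0 0 1.2 0; 0 0 0 0 0 1.2 0';python3 - <<'E'
from h import *
st()
E
```

```text
t: 15.17
position: [0.4527, 0.1773, 0.0961]
tcp_rot: [0.001, 1.0, -0.0, 0.002]
force: [0.1, 0.2, -1.5]
grip_width: 0.176
grasp_force: 58.8
t15.17 pos [0.4527 0.1773 0.0961] yaw 179.88 z [ 0.0033 -0.0001 -1.    ] F [ 0.11  0.22 -1.49] M [ 0.012  0.008 -0.065] grip 0.1758018283815548 58.837984800338745
t: 15.58
position: [0.4517, 0.1769, 0.083]
tcp_rot: [0.001, 1.0, -0.0, 0.0]
force: [-0.1, 0.9, -1.6]
grip_width: 0.177
grasp_force: 58.8
t15.58 pos [0.4517 0.1769 0.083 ] yaw 179.91 z [ 0.0009 -0.001  -1.    ] F [-0.08  0.87 -1.59] M [ 0.01   0.03  -0.019] grip 0.177336888777637 58.83637011051178
```

Tip is 5 mm inside the pocket with no contact force, so keep going down.

```bash
python3 -m crank '0 0 0 0 0 0.4 0; 0 0 0 0 0 0.8 0; 0 0 0 0 0 1.2 0; 0 0 0 0 0 1.6 0; 0 0 0 0 0 1.9 0; 0 0 0 0 0 1.9 0; 0 0 0 0 0 1.9 0';python3 - <<'E'
from h import *
st()
E
```

```text
t: 16.17
position: [0.4517, 0.1769, 0.0639]
tcp_rot: [0.001, 1.0, -0.001, 0.0]
force: [0.6, -0.7, -0.5]
grip_width: 0.174
grasp_force: 58.8
t16.17 pos [0.4517 0.1769 0.0639] yaw 179.92 z [ 0.0007 -0.0011 -1.    ] F [ 0.61 -0.7  -0.47] M [-0.019 -0.002 -0.065] grip 0.17404804959345352 58.83678138256073
```

```bash
python3 -m crank '0 0 0 0 0 0.1 0; 0 0 0 0 0 0.2 0; 0 0 0 0 0 0.2 0; 0 0 0 0 0 0.2 0';python3 -c "
from h import *
st()"
python3 -m crank '0 0 0 0 0 0 0.3; 0 0 0 0 0 0 0.55; 0 0 0 0 0 0 0.6; 0 0 0 0 0 0 0.6; 0 0 0 0 0 0 0.6; 0 0 0 0 0 0 0.6; 0 0 0 0 0 -2 0.6; 0 0 0 0 0 -5 0.6; 0 0 0 0 0 -9 0.6; 0 0 0 0 0 -12 0.6; 0 0 0 0 0 -12 0.6; 0 0 0 0 0 -12 0.6; 0 0 0 0 0 -12 0.6' 20;python3 - <<'E'
from h import *
import cv2
st()
w=r.snapshot("wrist");sc=r.snapshot("scene")
cv2.imwrite("pics/c7.png",np.hstack([cv2.resize(w[120:280,240:400],(400,400)),cv2.resize(sc[180:340,190:350],(400,400),interpolation=cv2.INTER_CUBIC)]))
E
```

```text
t: 16.5
position: [0.4519, 0.177, 0.0622]
tcp_rot: [0.001, 1.0, -0.0, 0.001]
force: [-0.0, 0.3, -1.5]
grip_width: 0.177
grasp_force: 58.8
t16.50 pos [0.4519 0.177  0.0622] yaw 179.92 z [ 0.0014 -0.0008 -1.    ] F [-0.02  0.29 -1.5 ] M [ 0.006 -0.022 -0.016] grip 0.17650229443470175 58.83680999279022
t: 17.58
position: [0.4511, 0.1768, 0.1817]
tcp_rot: [0.001, 1.0, -0.001, 0.0]
force: [0.2, -0.5, -0.8]
grip_width: 0.6
grasp_force: 0.0
t17.58 pos [0.4511 0.1768 0.1817] yaw 179.92 z [ 0.0002 -0.0013 -1.    ] F [ 0.16 -0.55 -0.78] M [-0.02   0.006  0.039] grip 0.5997486074796542 0.0
```

View pics/c7.png

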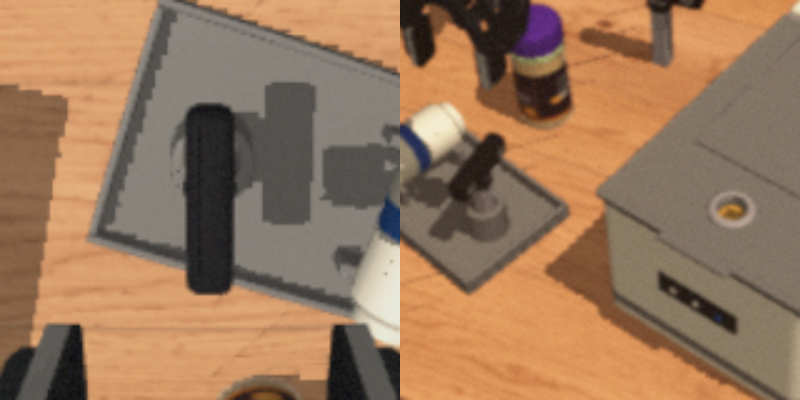

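The key stands upright in its pocket (scene crop (485,185)), the lid is flush, and the fingers are clear of everything. Hand in.

```bash
python3 -c "
from rig import r
print(r.job_done())"
```

```text
the job is handed in; nothing more can be done
None
```

The job is handed in, with no verdict shown: the last images show the lid held shut by its latch and the key upright in its pocket, the arm stayed clear of the mug and spice jars, and robot time was about 18 s of the 61 s allowed.

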